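# Load the soft arch block and pull a proof on the treadle press

## Robot

A 7-joint arm with a two-finger parallel gripper is mounted at the origin on the work surface. World frame = base frame: x ahead of the robot, y to its left, z up, the work surface at z = 0. Lengths are in m, angles in rad, forces in N, time in s.
With the tool pointing down it reaches from about 0.425 to 1.025 m from the base axis. Payload 3.6 kg.
Tool frame: the origin (TCP) lies at the centre of the arm's flange, where the gripper is bolted on; the fingertips stand 173 mm ahead of it and the grasp point (between the pads) lies 155 mm ahead of it; z points along the fingers, y is the line along which they close (so a half turn about z gives the same grasp; the last joint's range is limited). The gripper opens to 85 mm and grips with 20 to 120 N. Pads are 22 mm wide; open, the fingers measure 114 mm over their backs; the gripper's body (76 mm by 85 mm) begins 54 mm behind the grasp point. The pads swing forward as they close: fully open they stand 13 mm farther back than shut.
Start: joints at [-1.266, 0.591, 0.048, 1.609, -0.033, 0.943, -0.034], TCP at [0.282, 0.668, 0.405] pointing down, gripper open.
Joint ranges: [-2.69, 2.69], [-0.47, 2.24], [-1.27, 1.36], [0.19, 2.51], [-1.53, 4.68], [0.08, 2.07], [-3.09, 3.09]. Speed limits (rad/s): [2.57, 2.57, 3.14, 3.14, 3.14, 3.14, 3.14].

## Interface

Orientations are given as a rotation vector (axis times angle).
In Python, from station import arm, imaging, job, nets gives the robot as it stands.
- The arm moves only by the tool arm_command, never from a script. Its argument "deltas" is text: rows parted by semicolons, each of 4 numbers parted by spaces: the shift along the tool's x, y, z normalised to -1 to 1, where 1 is 0.25 m, then the turn about the tool's z normalised to -1 to 1, where 1 is 30 degrees. In form: x y z roll; .... A call has exactly 10 rows; each row shifts and turns the commanded pose from where the row before left it, along the tool's axes as they then stand; what a row does not reach is not made up. A row lasts 1/12 s, in which the tool goes at most 41.7 mm and 7.16 degrees, less where a joint would pass 70% of its speed; a pose out of reach is approached as far as the arm can. A call with a number of a shift or a turn outside -1 to 1 is refused whole. A call with a gripper value outside its range is refused whole. "grip" is the finger opening in mm, from 0 to 85.4, set as the call begins (left out, the last holds). The fingers move at their own pace and stop on an object; "grip_force" is the grip in N (left out, the last holds). Time passes only in rows, so rows that do not move let the fingers close, or fill a call up. It gives the time, the measured TCP pose, the force, the opening and the grip force at its end, in the units of the state.
- arm.read_state(): the state, without advancing time (a new reading comes with each control period).
- imaging.camera(name): name is "side" or "top"; returns a dict with "frame" (420x560x3 uint8, red, green, blue), "fx", "fy", "cx", "cy" (pixels), "extrinsics" (4x4, takes a point from camera to world coordinates). Camera axes: x right, y down, z forward; pixel columns grow to the right and rows downward; lengths in m; the calibration is good to about 2 mm. A picture is of the moment at which its call begins. There is no depth.
- job.sign_off(): hands the job in; it is judged then, once.
Trained networks look in the newest picture that a camera, given by its name, has taken for a name from the list of things; names that differ only in an ending like _2 or _b are one class to them, and where a whole thing is asked for, a point or a joint stands for the part that bears it (a point fixed in the world has none). Each returns a list of dicts, best first, with "score" (0 to 1); they miss things now and then, are a little off and sometimes report something else, mostly with a low value. They report only what shows in the picture. A call takes as long as a camera call. They do not tell look-alikes from the thing itself.
- nets.find_in(camera, name): "position" ([x, y, z] in m, in world coordinates, good to about 4 mm: the middle of the surface that is visible of it).
- nets.regions_of(camera, name): "region" (420x560 bool, what is visible of it).
The state is a dict: "clock": time; "joints": joint angles; "qvel": joint speeds; "tau": joint torques, N m; "position": TCP position; "eef_rot": TCP orientation; "contact_force": force on the tool from outside, world axes, zero at the start; "torque": the same for the moment, N m; "gripper_width": opening from 0.0 (shut) to 1.0 (fully open); "gripper_force": force on a finger pad.
Only numpy, scipy, OpenCV 4.12 (cv2) and the standard library are available. Lean on these libraries where they do the work, as an engineer would, in place of code of your own. Each camera call takes 0.05 s, during which the arm holds its last target. There are 200 camera calls.

## Task

Lay the arch-shaped carved block flat in the tray of the little press, carved face up and its rounded end towards the treadle: its balsa body is soft, so grip it lightly (no more than about 40 N on each side) and set it down rather than dropping it. Then press the treadle all the way down to its stop, hold it there for a second to take the print, and let it come back up. Leave the other two blocks, the ink tin and the ink knife where they are.

Things in the scene. Friction and masses are not known exactly. Their poses are not given: they have to be found in the camera images.
- arch_block: The block to print: pale soft balsa, grey-brown carved lino face on top; 110 (x) x 56 (y) x 32 mm high, 60 to 130 g. Its -x end is a half circle (radius 28 mm), the other end square; long sides straight from x = -27 to +55 mm. Origin: centre of its underside, at mid length. Starts face up on a green 3 mm mat at one of three spots; a square and a round block of the same make lie at the others.
- nose (a point): Tip of the arch block's rounded end, on its top edge (block frame x = -55 mm, z = 32 mm).
- press: Small grey clamshell press fixed on the table, base 164 x 156 x 30 mm, yaw varies. Origin: centre of its underside, at table height. Its -x points to the treadle (roughly to the robot), its +y to the platen's hinge.
- platen (a joint): Aluminium platen 134 x 130 mm, hinged along the press's x at y = +83 mm, z = 64 mm. 0 = open (up to 0.2 m above the table, leaning 13 degrees away from the tray), 1.8 rad = shut over the tray, 2 mm above a block laid flat. Linked to the treadle: 4.5 times its angle. Keep the gripper clear of it while it closes.
- tray (a point): Centre of the tray's floor on top of the press base, 30 mm above the table; axes as press. Inside the tray is 134 mm (x) by 84 mm (y); its steel rim is 6 mm thick and only 8 mm high, so the block's upper 24 mm stands clear of the rim.
- treadle_pad (a point): Pressing point on top of the treadle, a steel plate 80 x 64 mm with ribs, hinged at the press base along the press's y (axis at press x = -90, z = 26 mm). The point is 60 mm from the axis, on the centre line, and moves with the plate: at rest at press x = -144, y = 0, 53 mm above the table; at the stop x = -150, 30 mm above the table.
- treadle (a joint): Treadle angle in rad: 0 at rest (free end tilted up by 0.4 rad), 0.40 at its stop (plate level). A spring brings it back up; pressing at the pad takes about 6 to 10 N all the way, rising sharply at the stop.
- square_block: Bystander: square carved block, 64 x 64 x 32 mm, on the mat. Leave it. Origin: centre of its underside.
- round_block: Bystander: round carved block, 68 mm across, 32 mm high, on the mat. Leave it. Origin: centre of its underside.
- ink_tin: Bystander: ink tin, 68 mm across, 55 mm high, left of the press. Leave it. Origin: centre of its underside.
- ink_knife: Bystander: ink knife (spatula) 190 mm long along its x, lying on the mat's near edge. Leave it.
Not all that is in view belongs to the job. What is shaped like the arch_block but turquoise or yellow is not meant.

How it is judged:
By the outcome, as a careful person would: the job done as asked, in the order asked, and still so for the second after the job is handed in, with the robot touching nothing.
It also fails if it takes over 45 s, if anything falls off the work surface, if the arm or the gripper's body presses on something with over 40 N, if the wrist force passes 120 N, or if a joint passes its speed limit or range.

## Working session

There is one attempt and no reset: what is moved stays moved. The work goes in short steps, Python scripts to look and compute and a tool call to move; the robot and the scene stay as the last step left them, time stands still between calls to the robot, and variables do not carry over. Pictures are saved under pics/ and viewed, at most 10 in all, crops included, and the job is handed in when it is done.

Besides the shell and the picture viewer there is one more tool, called after "Emit:" by a JSON object that holds its "api" and its "payload", one argument or row to a line. arm_command: Moves the arm, as the interface text tells. Its arguments: {"type":"object","properties":{"deltas":{"type":"string"},"grip":{"type":"number"},"grip_force":{"type":"number"}},"required":["deltas"]}

```bash
mkdir -p pics; cat > h.py <<'E'
import numpy as np, cv2
from station import arm, imaging, job, nets
def snap(n,f=None):
    c=imaging.camera(n)
    if f: cv2.imwrite('pics/'+f,cv2.cvtColor(c['frame'],cv2.COLOR_RGB2BGR))
    return c
def ray(c,u,v,z):
    E=np.array(c['extrinsics']); d=E[:3,:3]@np.array([(u-c['cx'])/c['fx'],(v-c['cy'])/c['fy'],1]); o=E[:3,3]
    return o+d*(z-o[2])/d[2]
def proj(c,p):
    E=np.linalg.inv(np.array(c['extrinsics'])); q=E[:3,:3]@np.array(p)+E[:3,3]
    return q[0]/q[2]*c['fx']+c['cx'], q[1]/q[2]*c['fy']+c['cy']
E
python3 - <<'E'
from h import *
np.set_printoptions(precision=3,suppress=True)
print(arm.read_state())
for n in ('top','side'):
    c=snap(n,n+'1.png'); print(n,c['fx'],np.array(c['extrinsics']))
    for t in ('arch_block','press','tray','treadle_pad','square_block','round_block','ink_tin','nose'):
        print(t,[(np.round(r['position'],3),round(r['score'],2),np.round(proj(c,r['position']))) for r in nets.find_in(n,t)[:3]])
E
```

```text
{'clock': 0.0, 'joints': array([-1.266,  0.592,  0.048,  1.61 , -0.033,  0.943, -0.034]), 'qvel': array([-0.001,  0.001, -0.   , -0.001,  0.   , -0.   ,  0.002]), 'tau': array([ -0.   , -54.87 ,   1.547, -19.812,   0.009,   0.009,   0.   ]), 'position': array([0.281, 0.668, 0.404]), 'eef_rot': array([-0.622, -3.079,  0.004]), 'contact_force': array([ 0.469, -0.248, -0.836]), 'torque': array([0.057, 0.073, 0.036]), 'gripper_force': 0.0, 'gripper_width': 1.0001798532982662}
top 405.29719369520825 [[ 0.004 -0.986  0.168  0.361]
 [-1.    -0.009 -0.027  0.046]
 [ 0.028 -0.168 -0.985  1.021]
 [ 0.     0.     0.     1.   ]]
arch_block [(array([0.342, 0.1  , 0.034]), 0.84, array([245., 287.])), (array([ 0.642, -0.082,  0.036]), 0.64, array([320., 166.])), (array([0.707, 0.38 , 0.029]), 0.58, array([138., 140.]))]
press [(array([0.634, 0.202, 0.034]), 0.76, array([207., 168.]))]
tray [(array([0.63 , 0.2  , 0.033]), 0.85, array([208., 170.]))]
treadle_pad [(array([0.509, 0.185, 0.048]), 0.69, array([211., 216.])), (array([ 0.33 , -0.344,  0.007]), 0.54, array([426., 292.]))]
square_block [(arr
[... 702 characters left out ...]
 0.42, array([317., 165.]))]
press [(array([0.642, 0.209, 0.04 ]), 0.74, array([306., 176.]))]
tray [(array([0.638, 0.209, 0.042]), 0.81, array([305., 175.])), (array([ 0.632, -0.094,  0.033]), 0.57, array([333., 242.]))]
treadle_pad [(array([0.517, 0.181, 0.043]), 0.84, array([265., 184.]))]
square_block []
round_block [(array([ 0.561, -0.298,  0.035]), 0.82, array([327., 315.])), (array([0.512, 0.184, 0.04 ]), 0.22, array([263., 184.]))]
ink_tin [(array([ 0.632, -0.092,  0.035]), 0.19, array([332., 241.]))]
nose [(array([0.344, 0.081, 0.032]), 0.89, array([202., 214.])), (array([0.701, 0.322, 0.011]), 0.66, array([316., 165.])), (array([ 0.636, -0.096,  0.032]), 0.64, array([335., 243.]))]
```

View pics/top1.png

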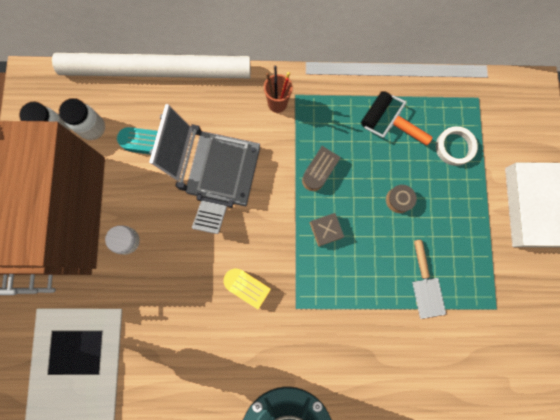

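View pics/side1.png

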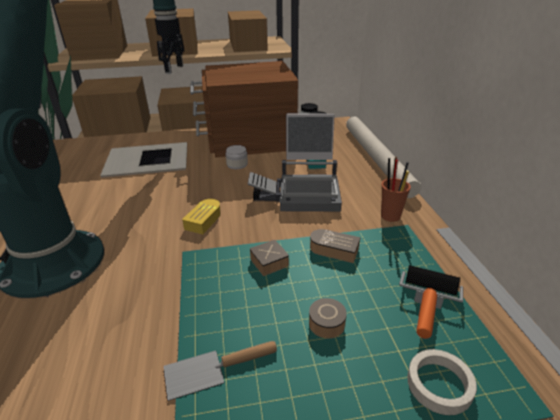

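Candidates for the arch block: yellow at (245,287), turquoise at (137,140), and the balsa block with a grey-brown face on the mat at (321,170). The third fits the description. The square block (326,230) and the round block (401,198) are the bystanders. Next: one close crop with masks.

```bash
python3 - <<'E'
from h import *
np.set_printoptions(precision=3,suppress=True)
c=snap('top'); f=cv2.cvtColor(c['frame'],cv2.COLOR_RGB2BGR)
a=cv2.resize(f[140:200,290:350],(400,400),interpolation=cv2.INTER_CUBIC)
b=cv2.resize(f[110:240,150:280],(400,400),interpolation=cv2.INTER_CUBIC)
cv2.imwrite('pics/crop.png',np.hstack([a,b]))
for t in ('arch_block','press','tray','treadle_pad'):
  for r in nets.regions_of('top',t)[:4]:
    m=r['region'].astype(np.uint8); cs,_=cv2.findContours(m,0,1); k=max(cs,key=cv2.contourArea)
    print(t,round(r['score'],2),m.sum(),cv2.minAreaRect(k),cv2.boundingRect(k))
    if t=='arch_block' and 300<cv2.boundingRect(k)[0]<340: np.save('m.npy',m)
E
```

```text
arch_block 0.88 927 ((319.0293884277344, 169.61764526367188), (22.6378116607666, 43.560638427734375), 30.963756561279297) (303, 147, 36, 44)
arch_block 0.85 828 ((135.7846221923828, 139.7230987548828), (38.450767517089844, 24.558876037597656), 7.125016689300537) (117, 127, 40, 27)
arch_block 0.49 924 ((209.12161254882812, 215.229736328125), (28.158723831176758, 35.21678161621094), 17.10272979736328) (192, 197, 36, 37)
press 0.95 7237 ((196.96995544433594, 172.96429443359375), (113.04685974121094, 101.82145690917969), 23.355562210083008) (149, 105, 110, 129)
tray 0.61 7425 ((197.02159118652344, 173.31671142578125), (114.03895568847656, 104.79090881347656), 22.66455841064453) (149, 104, 111, 130)
treadle_pad 0.84 949 ((209.67926025390625, 214.8773651123047), (28.725109100341797, 35.8492431640625), 17.744670867919922) (192, 197, 36, 37)
treadle_pad 0.28 1311 ((424.7500305175781, 278.25), (78.83868408203125, 26.475677490234375), 78.69007110595703) (413, 240, 32, 79)
```

View pics/crop.png

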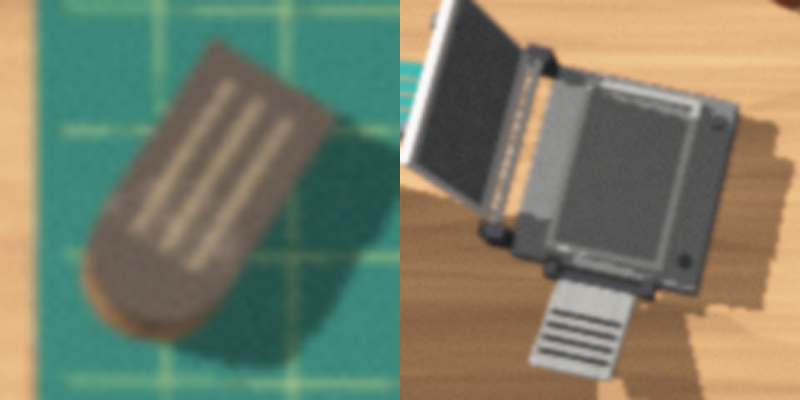

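Left crop: this is the balsa arch block, carved face up, rounded end at bottom left, so the nose is near (311,188) and the square corners are near (322,146) and (340,157). Right crop: the press tray is centred near (224,167), the treadle near (209,216), and the platen is open to the left.

```bash
cat > fit.py <<'E'
from h import *
from scipy.optimize import least_squares
np.set_printoptions(precision=4,suppress=True)
def tf(p,q):
    c,s=np.cos(p[2]),np.sin(p[2]); return np.array([p[0]+c*q[0]-s*q[1],p[1]+s*q[0]+c*q[1],q[2]])
def fit(c,pts,x0):
    f=lambda p:np.concatenate([np.array(proj(c,tf(p,q)))-uv for q,uv in pts])
    r=least_squares(f,x0); return r.x,r.fun.reshape(-1,2)
E
python3 - <<'E'
from fit import *
c=snap('top'); s=snap('side')
P=[((.082,-.078,.03),(259.8,143.1)),((-.082,-.078,.03),(245.9,204.9)),
 ((.067,.042,.038),(215,136.6)),((.067,-.042,.038),(247.5,145.1)),((-.067,.042,.038),(200.4,190.6)),((-.067,-.042,.038),(233.8,197.1))]
p,r=fit(c,P,[.63,.17,-.2]);print('press',p,r)
# block: silhouette IoU fit on net mask
m=np.load('m.npy').astype(bool)
A=[((.055,.028,.035),(322,146.3)),((.055,-.028,.035),(340,157)),((-.055,0,.035),(311,188.3))]
b,rb=fit(c,A,[.64,-.08,-.5]);print('blk',b,rb)
t=np.linspace(np.pi/2,1.5*np.pi,15)
out=np.array([[.055,-.028],[.055,.028]]+[[-.027+.028*np.cos(a),.028*np.sin(a)] for a in t])
def hull(p,cam):
    q=[proj(cam,tf(p,(x,y,z))) for z in (.003,.035) for x,y in out]
    h=cv2.convexHull(np.array(q,np.float32)); M=np.zeros((420*4,560*4),np.uint8)
    cv2.fillConvexPoly(M,np.int32((h+.5)*4),1); return cv2.resize(M.astype(np.float32),(560,420),interpolation=cv2.INTER_AREA)
from scipy.optimize import minimize
for nm,cam in (('top',c),('side',s)):
  best=[r for r in nets.regions_of(nm,'arch_block') if abs(np.argwhere(r['region'])[:,::-1].mean(0)-proj(cam,(b[0],b[1],.03))).max()<15]
  for r in best:
    g=minimize(lambda p:np.abs(hull(p,cam)-r['region']).sum(),b,method='Nelder-Mead',options=dict(initial_simplex=[b,b+[.01,0,0],b+[0,.01,0],b+[0,0,.15]]))
    print(nm,'mask fit',g.x,g.fun,r['region'].sum())
  f=cv2.cvtColor(cam['frame'],cv2.COLOR_RGB2BGR); k=4
  f=cv2.resize(f,None,fx=k,fy=k,interpolation=cv2.INTER_CUBIC)
  d=lambda L,col:cv2.polylines(f,[np.int32((np.array(L)+.5)*k)],True,col,1)
  d([proj(cam,tf(b,(x,y,.035))) for x,y in out],(0,0,255))
  for X,Y,z in ((.082,.078,.03),(.067,.042,.038),(.073,.048,.038)): d([proj(cam,tf(p,(i*X,j*Y,z))) for i,j in((1,1),(1,-1),(-1,-1),(-1,1))],(0,255,0))
  u,v=proj(cam,tf(p,(-.144,0,.053))); cv2.circle(f,(int(u*k+2),int(v*k+2)),5,(255,0,255),-1)
  x0,y0=((170,110) if nm=='top' else (230,130))
  cv2.imwrite(f'pics/ov_{nm}.png',f[y0*k:(y0+130)*k,x0*k:(x0+180)*k])
E
```

```text
press [ 0.6361  0.1598 -0.2126] [[ 1.6752  0.7058]
 [ 0.8504  0.7095]
 [-1.2841  1.4976]
 [-1.3268  0.1525]
 [ 0.1472 -1.9199]
 [-0.0667 -1.0633]]
blk [ 0.6317 -0.0844 -0.5025] [[-0.5526  0.0411]
 [ 0.8867 -0.2018]
 [-0.3288  0.1477]]
top mask fit [ 0.6355 -0.0803 -0.5712] 36.1875 959
side mask fit [ 0.6367 -0.0848 -0.5645] 43.1875 1261
```

View pics/ov_top.png

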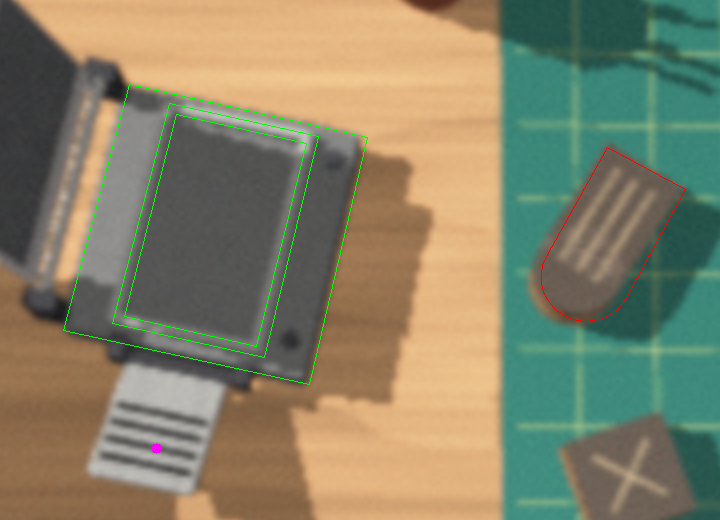

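View pics/ov_side.png

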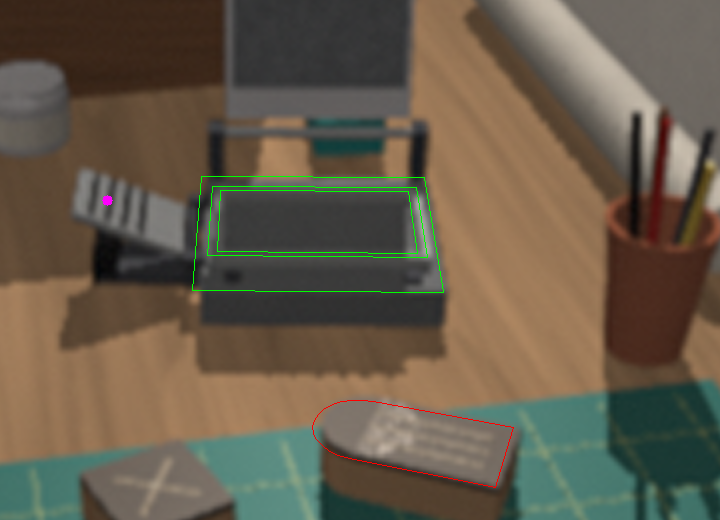

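The overlay fits the press at about (0.637, 0.160), yaw -0.213. Mask fits put the block at about (0.636, -0.0825), yaw -0.567, in both cameras. Moving across now.

Emit:
{"api": "arm_command", "payload": {
  "deltas": "-0.06 -0.05 0 0;-0.115 -0.1 0 0;-0.115 -0.1 0 0;-0.115 -0.1 0 0;-0.115 -0.1 0 0;-0.115 -0.1 0 0;-0.115 -0.1 0 0;-0.115 -0.1 0 0;-0.115 -0.1 0 0;-0.115 -0.1 0 0",
  "grip": 85,
  "grip_force": 25
}}

```text
clock: 2.18
position: [0.4421, 0.3413, 0.405]
eef_rot: [0.622, 3.079, 0.001]
contact_force: [1.6, 0.4, -0.4]
gripper_width: 0.994
gripper_force: 0.0
```

Emit:
{"api": "arm_command", "payload": {
  "deltas": "-0.115 -0.1 0 0;-0.115 -0.1 0 0;-0.115 -0.1 0 0;-0.115 -0.1 0 0;-0.115 -0.1 0 0;-0.115 -0.1 0 0;-0.115 -0.1 0 0.1;-0.115 -0.1 0 0.1;-0.07 -0.06 0 0.1;0 0 0 0.02"
}}

```text
clock: 3.02
position: [0.5839, 0.0398, 0.4053]
eef_rot: [0.895, 3.007, -0.005]
contact_force: [0.5, -0.7, -0.7]
gripper_width: 0.993
gripper_force: 0.0
```

```bash
cat > go.py <<'E'
from h import *
from scipy.spatial.transform import Rotation as Ro
import sys
# go.py x y z yaw : remaining shift in tool axes (units), roll units first
x,y,z,yaw=map(float,sys.argv[1:5]); s=arm.read_state()
R=Ro.from_rotvec(s['eef_rot']).as_matrix(); ty=np.degrees(np.arctan2(R[1,1],R[0,1]))
d=R.T@(np.array([x,y,z])-s['position'])
w=(90+np.degrees(yaw)-ty+90)%180-90
print('t',round(s['clock'],2),'pos',s['position'].round(4),'tool z',R[:,2].round(3),'ty',ty.round(2))
print('shift units',(d/.25).round(3),'mm',(d*1000).round(1),'roll units',round(-w/30,3),'F',s['contact_force'].round(1),'grip',round(s['gripper_width']*85.4,1),round(s['gripper_force'],1),'j',s['joints'].round(2))
E
python3 go.py .640 -.085 .185 -.567
```

```text
t 3.02 pos [0.5839 0.0398 0.4053] tool z [ 0.003 -0.004 -1.   ] ty 56.86
shift units [-0.457 -0.294  0.884] mm [-114.1  -73.4  221. ] roll units -0.022 F [ 0.5 -0.7 -0.7] grip 84.8 0.0 j [-0.28  0.42  0.18  1.94 -0.1   0.79  0.94]
```

Emit:
{"api": "arm_command", "payload": {
  "deltas": "-0.08 -0.05 0.05 -0.022;-0.09 -0.06 0.08 0;-0.09 -0.06 0.08 0;-0.09 -0.06 0.08 0;-0.08 -0.05 0.08 0;-0.027 -0.014 0.08 0;0 0 0.08 0;0 0 0.05 0;0 0 0 0;0 0 0 0"
}}

```text
clock: 3.85
position: [0.6401, -0.0747, 0.2593]
eef_rot: [-0.858, -3.021, -0.001]
contact_force: [0.3, 0.6, 0.3]
gripper_width: 0.996
gripper_force: 0.0
```

```bash
python3 go.py .640 -.085 .185 -.567; python3 - <<'E'
from fit import *
for n in ('side','top'):
    c=snap(n); f=cv2.cvtColor(c['frame'],cv2.COLOR_RGB2BGR)
    u,v=map(int,proj(c,(.636,-.083,.07))); a=cv2.resize(f[max(v-60,0):v+60,u-50:u+50],(400,480),interpolation=cv2.INTER_CUBIC)
    b=a if n=='side' else np.hstack([b,a])
cv2.imwrite('pics/hover.png',b)
E
```

```text
t 3.85 pos [ 0.6401 -0.0747  0.2593] tool z [-0.001  0.001 -1.   ] ty 58.3
shift units [-0.022 -0.035  0.297] mm [-5.5 -8.9 74.3] roll units 0.026 F [0.3 0.6 0.3] grip 85.1 0.0 j [-0.04  0.68  0.13  1.89 -0.14  0.58  1.2 ]
```

View pics/hover.png

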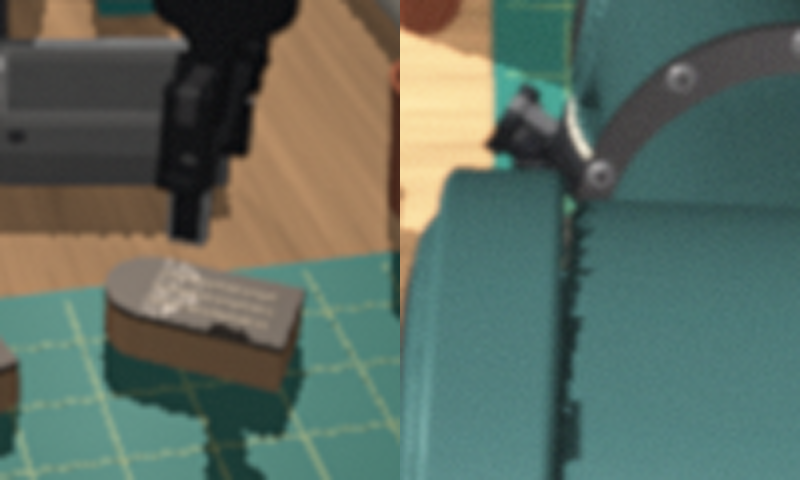

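Side half: the fingers hang above the block at about (188,240), in line with its middle. In the top half the arm hides the block. Correcting and going down gently.

Emit:
{"api": "arm_command", "payload": {
  "deltas": "-0.022 -0.035 0 0.02;0 0 0 0;0 0 0.04 0;0 0 0.05 0;0 0 0.05 0;0 0 0.05 0;0 0 0.04 0;0 0 0.03 0;0 0 0.02 0;0 0 0 0"
}}

```text
clock: 4.78
position: [0.6399, -0.086, 0.1881]
eef_rot: [-0.875, -3.015, 0.001]
contact_force: [0.2, -0.7, 0.7]
gripper_width: 0.994
gripper_force: 0.0
```

```bash
python3 go.py .640 -.085 .185 -.567; python3 - <<'E'
from fit import *
c=snap('side'); f=cv2.cvtColor(c['frame'],cv2.COLOR_RGB2BGR)
u,v=map(int,proj(c,(.636,-.083,.04))); cv2.imwrite('pics/down.png',cv2.resize(f[v-40:v+40,u-50:u+50],(750,600),interpolation=cv2.INTER_CUBIC))
E
```

```text
t 4.78 pos [ 0.6399 -0.086   0.1881] tool z [-0.002  0.    -1.   ] ty 57.62
shift units [0.002 0.004 0.012] mm [0.4 0.9 3.1] roll units 0.004 F [ 0.2 -0.7  0.7] grip 84.9 0.0 j [-0.01  0.78  0.1   1.91 -0.16  0.46  1.22]
```

View pics/down.png

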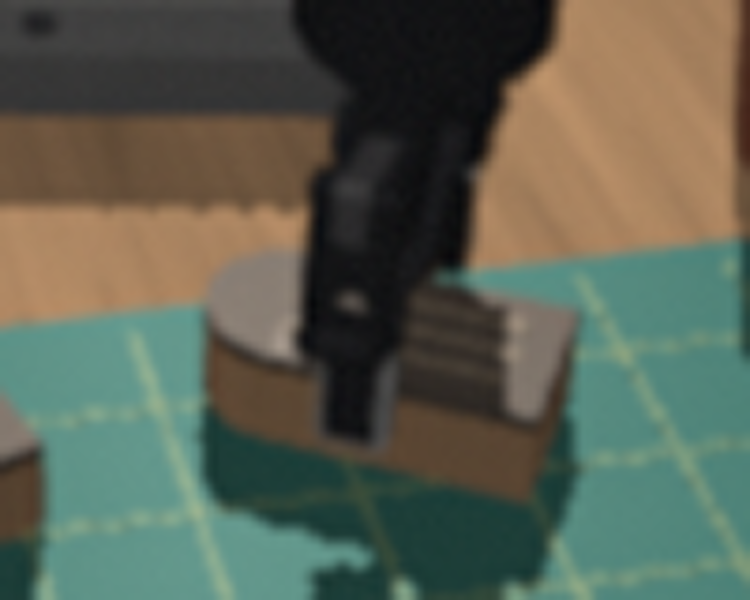

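The near finger straddles the block's side at (355,440), close to mid length. Going 4 mm lower and closing at 25 N.

Emit:
{"api": "arm_command", "payload": {
  "deltas": "0 0 0.014 0;0 0 0 0;0 0 0 0;0 0 0 0;0 0 0 0;0 0 0 0;0 0 0 0;0 0 0 0;0 0 0 0;0 0 0 0",
  "grip": 45,
  "grip_force": 25
}}

```text
clock: 5.67
position: [0.6407, -0.0862, 0.1867]
eef_rot: [0.876, 3.016, 0.0]
contact_force: [-0.4, 0.4, 5.8]
gripper_width: 0.648
gripper_force: 28.9
```

Emit:
{"api": "arm_command", "payload": {
  "deltas": "0 0 0 0;0 0 -0.02 0;0 0 -0.04 0;0 0 -0.06 0;0 0 -0.06 0;0 0 -0.06 0;0 0 -0.04 0;0 0 -0.02 0;0 0 0 0;0 0 0 0"
}}

```text
clock: 6.5
position: [0.6402, -0.0861, 0.2614]
eef_rot: [0.876, 3.017, 0.0]
contact_force: [-0.5, -0.4, -0.9]
gripper_width: 0.646
gripper_force: 28.2
```

```bash
python3 go.py .640 .159 .30 -.213; python3 - <<'E'
from fit import *
c=snap('side'); f=cv2.cvtColor(c['frame'],cv2.COLOR_RGB2BGR)
u,v=map(int,proj(c,(.636,-.083,.1))); cv2.imwrite('pics/lift.png',cv2.resize(f[v-40:v+40,u-50:u+50],(750,600),interpolation=cv2.INTER_CUBIC))
E
```

```text
t 6.5 pos [ 0.6402 -0.0861  0.2614] tool z [ 0. -0. -1.] ty 57.62
shift units [ 0.526  0.828 -0.154] mm [131.5 206.9 -38.6] roll units -0.673 F [-0.5 -0.4 -0.9] grip 55.1 28.2 j [-0.02  0.67  0.13  1.89 -0.15  0.59  1.2 ]
```

View pics/lift.png

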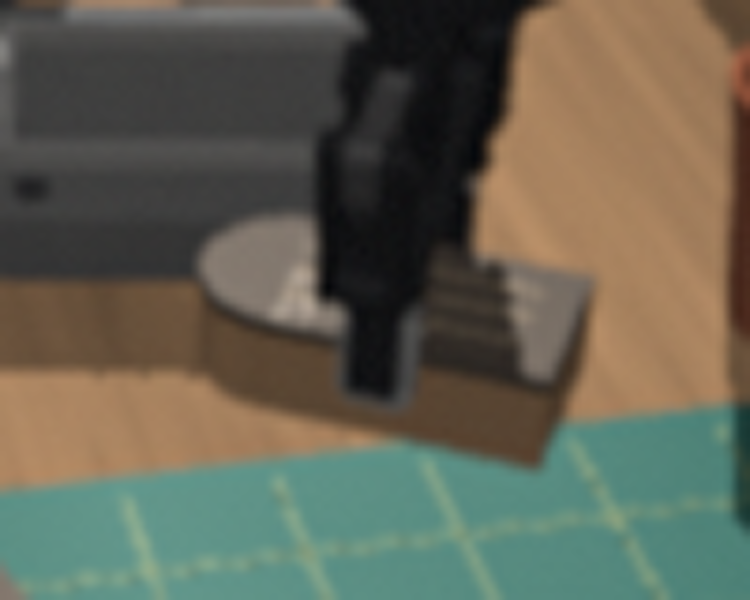

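The block is lifted level: bottom edge near (370,440), held at 28 N, 55 mm opening. Turning it first, then going across.

Emit:
{"api": "arm_command", "payload": {
  "deltas": "0 0 -0.02 -0.08;0 0 -0.04 -0.12;0 0 -0.04 -0.15;0 0 -0.03 -0.15;0 0 -0.02 -0.12;0 0 0 -0.053;0 0 0 0;0 0 0 0;0 0 0 0;0 0 0 0"
}}

```text
clock: 7.38
position: [0.6401, -0.0861, 0.298]
eef_rot: [-0.334, -3.122, 0.0]
contact_force: [-0.2, -0.1, -0.7]
gripper_width: 0.654
gripper_force: 28.2
```

```bash
python3 go.py .642 .159 .30 -.213
```

```text
t 7.38 pos [ 0.6401 -0.0861  0.298 ] tool z [-0.001 -0.    -1.   ] ty 77.77
shift units [ 0.2    0.96  -0.008] mm [ 50.1 239.9  -2. ] roll units -0.001 F [-0.2 -0.1 -0.7] grip 55.9 28.2 j [ 0.04  0.62  0.04  1.87 -0.04  0.65  1.46]
```

Emit:
{"api": "arm_command", "payload": {
  "deltas": "0.01 0.06 0 0;0.025 0.12 0 0;0.025 0.12 0 0;0.025 0.12 0 0;0.025 0.12 0 0;0.025 0.12 0 0;0.025 0.12 0 0;0.025 0.1 0 0;0.015 0.06 0 0;0 0.02 0 0"
}}

```text
clock: 8.22
position: [0.6411, 0.1646, 0.2985]
eef_rot: [-0.324, -3.124, -0.004]
contact_force: [-0.7, 0.0, -1.4]
gripper_width: 0.659
gripper_force: 28.2
```

Emit:
{"api": "arm_command", "payload": {
  "deltas": "0 0 0 0;0 0 0.02 0;0 0 0.04 0;0 0 0.04 0;0 0 0.04 0;0 0 0.02 0;0 0 0.02 0;0 0 0 0;0 0 0 0;0 0 0 0"
}}

```text
clock: 9.05
position: [0.6425, 0.1591, 0.254]
eef_rot: [0.334, 3.123, 0.001]
contact_force: [-0.4, -0.1, -0.3]
gripper_width: 0.65
gripper_force: 28.2
```

```bash
python3 go.py .642 .159 .214 -.213; python3 - <<'E'
from fit import *
c=snap('side'); f=cv2.cvtColor(c['frame'],cv2.COLOR_RGB2BGR)
u,v=map(int,proj(c,(.62,.159,.07))); cv2.imwrite('pics/overtray.png',cv2.resize(f[v-40:v+40,u-50:u+50],(750,600),interpolation=cv2.INTER_CUBIC))
E
```

```text
t 9.05 pos [0.6425 0.1591 0.254 ] tool z [ 0.001  0.    -1.   ] ty 77.81
shift units [ 0.002 -0.001  0.16 ] mm [ 0.5 -0.2 40. ] roll units 0.0 F [-0.4 -0.1 -0.3] grip 55.5 28.2 j [-0.35  0.7   0.06  1.85 -0.07  0.59  1.11]
```

View pics/overtray.png

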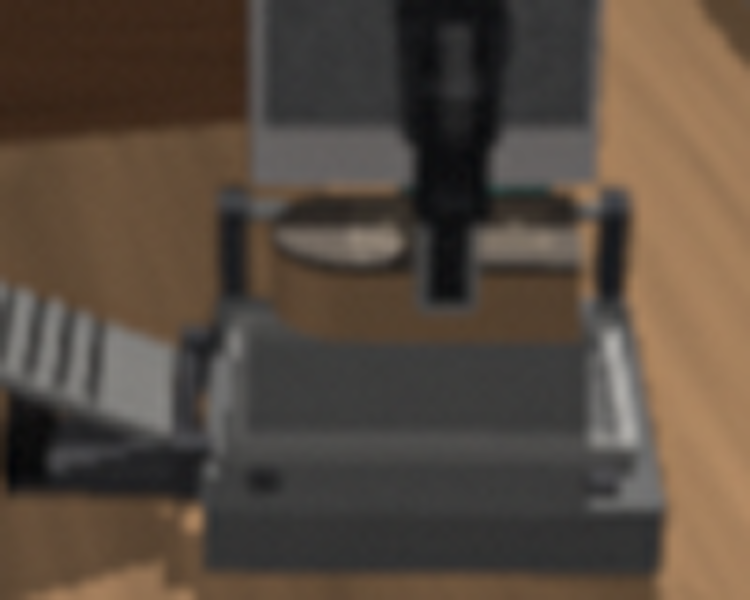

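The block hangs level over the tray, rounded end towards the treadle, spanning columns 272–580 against a tray interior of about 245–590. I'll move it 3 mm towards the treadle and lower it slowly.

Emit:
{"api": "arm_command", "payload": {
  "deltas": "0.012 0 0.02 0;0 0 0.03 0;0 0 0.03 0;0 0 0.02 0;0 0 0.02 0;0 0 0.01 0;0 0 0.01 0;0 0 0.008 0;0 0 0 0;0 0 0 0"
}}

```text
clock: 9.93
position: [0.6393, 0.1596, 0.2167]
eef_rot: [0.334, 3.124, 0.0]
contact_force: [0.4, 0.4, -0.6]
gripper_width: 0.649
gripper_force: 28.2
```

Emit:
{"api": "arm_command", "payload": {
  "deltas": "0 0 0.002 0;0 0 0.003 0;0 0 0.003 0;0 0 0.003 0;0 0 0 0;0 0 0 0;0 0 0 0;0 0 0 0;0 0 0 0;0 0 0 0"
}}

```text
clock: 10.77
position: [0.6393, 0.1596, 0.214]
eef_rot: [0.334, 3.124, 0.0]
contact_force: [0.1, 0.4, 0.6]
gripper_width: 0.649
gripper_force: 28.2
```

Emit:
{"api": "arm_command", "payload": {
  "deltas": "0 0 0.002 0;0 0 0.002 0;0 0 0.002 0;0 0 0 0;0 0 0 0;0 0 0 0;0 0 0 0;0 0 0 0;0 0 0 0;0 0 0 0"
}}

```text
clock: 11.6
position: [0.6393, 0.1596, 0.2137]
eef_rot: [0.334, 3.124, 0.0]
contact_force: [-1.8, -0.4, 7.7]
gripper_width: 0.65
gripper_force: 29.2
```

It touched down at the expected height with 8 N. Easing off, opening part way and withdrawing.

Emit:
{"api": "arm_command", "payload": {
  "deltas": "0 0 -0.004 0;0 0 0 0;0 0 0 0;0 0 0 0;0 0 0 0;0 0 0 0;0 0 0 0;0 0 0 0;0 0 0 0;0 0 0 0",
  "grip": 76
}}

```text
clock: 12.43
position: [0.6393, 0.1596, 0.2134]
eef_rot: [-0.334, -3.124, 0.0]
contact_force: [0.7, -0.1, 0.8]
gripper_width: 0.89
gripper_force: 0.0
```

Emit:
{"api": "arm_command", "payload": {
  "deltas": "0 0 -0.02 0;0 0 -0.04 0;0 0 -0.08 0;0 0 -0.1 0;0 0 -0.1 0;0 0 -0.1 0;0 0 -0.08 0;0 0 -0.04 0;0 0 0 0;0 0 0 0"
}}

```text
clock: 13.27
position: [0.6391, 0.1596, 0.3539]
eef_rot: [0.334, 3.123, 0.001]
contact_force: [-0.2, -0.4, -0.1]
gripper_width: 0.889
gripper_force: 0.0
```

```bash
python3 go.py .496 .190 .245 -.213; python3 - <<'E'
from fit import *
p=[.637,.160,-.213]; print('pad',tf(p,(-.144,0,.053)),tf(p,(-.15,0,.03)))
s=snap('side');c=snap('top')
for n in ('side','top'):
  print(n,[(np.round(r['position'],3),round(r['score'],2)) for r in nets.find_in(n,'treadle_pad')[:2]])
f=cv2.cvtColor(s['frame'],cv2.COLOR_RGB2BGR);g=cv2.cvtColor(c['frame'],cv2.COLOR_RGB2BGR)
u,v=map(int,proj(s,(.60,.159,.05))); a=cv2.resize(f[v-40:v+40,u-50:u+50],(400,320),interpolation=cv2.INTER_CUBIC)
u,v=map(int,proj(c,(.60,.169,.05))); b=cv2.resize(g[v-40:v+40,u-50:u+50],(400,320),interpolation=cv2.INTER_CUBIC)
cv2.imwrite('pics/placed.png',np.hstack([a,b]))
E
```

```text
t 13.27 pos [0.6391 0.1596 0.3539] tool z [ 0.001  0.    -1.   ] ty 77.8
shift units [ 0.586 -0.002  0.435] mm [146.4  -0.5 108.8] roll units 0.0 F [-0.2 -0.4 -0.1] grip 75.9 0.0 j [-0.36  0.56  0.07  1.81 -0.06  0.77  1.1 ]
pad [0.4963 0.1904 0.053 ] [0.4904 0.1917 0.03  ]
side [(array([0.516, 0.183, 0.042]), 0.57)]
top []
```

View pics/placed.png

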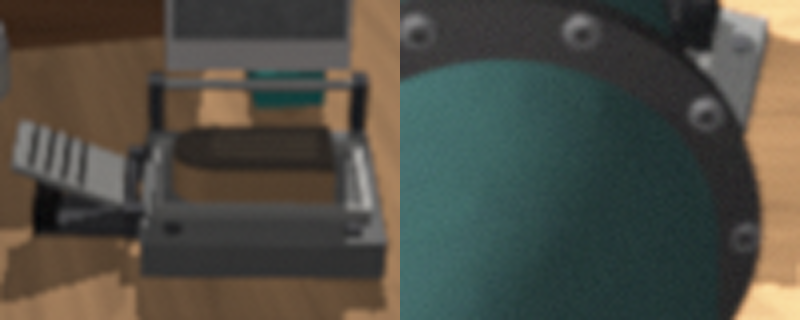

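The block lies flat in the tray, face up, rounded end to the treadle (left half: about 175–335, 130–205). Shutting the fingers and going over the treadle pad.

Emit:
{"api": "arm_command", "payload": {
  "deltas": "0.03 0 0 0;0.08 0 0 0;0.1 0 0.03 0;0.1 0 0.06 0;0.1 0 0.07 0;0.08 0 0.07 0;0.06 0 0.07 0;0.036 0 0.05 0;0.01 0 0 0;0 0 0 0",
  "grip": 0
}}

```text
clock: 14.3
position: [0.4924, 0.1913, 0.2652]
eef_rot: [-0.332, -3.121, 0.002]
contact_force: [0.7, -0.4, -0.2]
gripper_width: 0.004
gripper_force: 0.0
```

```bash
python3 go.py .493 .191 .226 -.213
```

```text
t 14.3 pos [0.4924 0.1913 0.2652] tool z [-0.003 -0.001 -1.   ] ty 77.88
shift units [-0.003 -0.     0.157] mm [-0.7 -0.1 39.2] roll units 0.003 F [ 0.7 -0.4 -0.2] grip 0.4 0.0 j [-0.5   0.56  0.05  2.15 -0.07  0.43  0.97]
```

Emit:
{"api": "arm_command", "payload": {
  "deltas": "0 0 0.02 0;0 0 0.03 0;0 0 0.03 0;0 0 0.03 0;0 0 0.02 0;0 0 0.015 0;0 0 0.01 0;0 0 0.01 0;0 0 0 0;0 0 0 0"
}}

```text
clock: 15.13
position: [0.493, 0.1911, 0.2248]
eef_rot: [-0.333, -3.122, 0.001]
contact_force: [-2.9, -0.7, 8.2]
gripper_width: -0.002
gripper_force: 3.7
```

Emit:
{"api": "arm_command", "payload": {
  "deltas": "0 0 0.01 0;0 0 0.01 0;0 0 0.01 0;0 0 0.01 0;0 0 0.01 0;0 0 0.01 0;0 0 0.01 0;0 0 0 0;0 0 0 0;0 0 0 0"
}}

```text
clock: 15.97
position: [0.4924, 0.1914, 0.2071]
eef_rot: [-0.332, -3.12, 0.001]
contact_force: [-3.6, 0.4, 5.7]
gripper_width: -0.001
gripper_force: 2.9
```

Emit:
{"api": "arm_command", "payload": {
  "deltas": "0 0 0.006 0;0 0 0.006 0;0 0 0.004 0;0 0 0.004 0;0 0 0 0;0 0 0 0;0 0 0 0;0 0 0 0;0 0 0 0;0 0 0 0"
}}

```text
clock: 16.8
position: [0.492, 0.1915, 0.2029]
eef_rot: [-0.332, -3.12, 0.001]
contact_force: [-5.8, 1.2, 12.8]
gripper_width: 0.001
gripper_force: 6.4
```

Emit:
{"api": "arm_command", "payload": {
  "deltas": "0 0 0.003 0;0 0 0.003 0;0 0 0 0;0 0 0 0;0 0 0 0;0 0 0 0;0 0 0 0;0 0 0 0;0 0 0 0;0 0 0 0"
}}

```text
clock: 17.63
position: [0.492, 0.1914, 0.2027]
eef_rot: [-0.332, -3.12, 0.001]
contact_force: [-7.7, 0.6, 24.4]
gripper_width: 0.001
gripper_force: 12.6
```

```bash
python3 go.py .493 .191 .203 -.213; python3 - <<'E'
from fit import *
s=snap('side');f=cv2.cvtColor(s['frame'],cv2.COLOR_RGB2BGR)
u,v=map(int,proj(s,(.59,.159,.06))); cv2.imwrite('pics/pressed.png',cv2.resize(f[v-40:v+40,u-50:u+50],(750,600),interpolation=cv2.INTER_CUBIC))
E
```

```text
t 17.63 pos [0.492  0.1914 0.2027] tool z [-0.004 -0.    -1.   ] ty 77.85
shift units [-0.004 -0.001 -0.001] mm [-1.  -0.2 -0.3] roll units 0.002 F [-7.7  0.6 24.4] grip 0.1 12.6 j [-0.48  0.68  0.03  2.17 -0.08  0.3   0.98]
```

View pics/pressed.png

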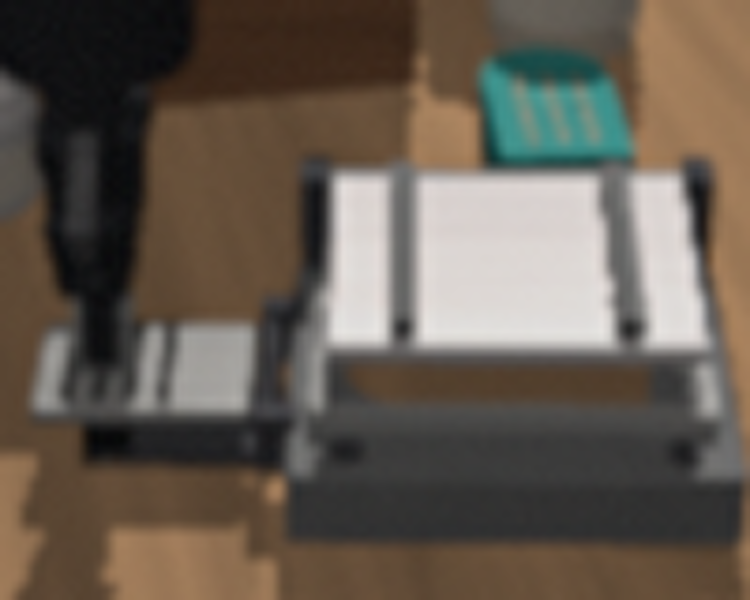

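The treadle plate is level at its stop (about 45–250, 325–410) and the platen is shut over the block. The force rose to 24 N with no further travel. Holding, then releasing slowly.

Emit:
{"api": "arm_command", "payload": {
  "deltas": "0 0 0 0;0 0 0 0;0 0 0 0;0 0 0 0;0 0 0 0;0 0 0 0;0 0 0 0;0 0 0 0;0 0 0 0;0 0 0 0"
}}

```text
clock: 18.52
position: [0.492, 0.1914, 0.2027]
eef_rot: [-0.332, -3.12, 0.001]
contact_force: [-8.5, 1.3, 25.4]
gripper_width: -0.001
gripper_force: 12.6
```

Emit:
{"api": "arm_command", "payload": {
  "deltas": "0 0 0 0;0 0 0 0;0 0 0 0;0 0 0 0;0 0 0 0;0 0 -0.01 0;0 0 -0.01 0;0 0 -0.01 0;0 0 -0.01 0;0 0 -0.01 0"
}}

```text
clock: 19.35
position: [0.4931, 0.1911, 0.2135]
eef_rot: [-0.333, -3.122, 0.001]
contact_force: [-2.3, 0.2, 5.2]
gripper_width: -0.001
gripper_force: 2.4
```

Emit:
{"api": "arm_command", "payload": {
  "deltas": "0 0 -0.01 0;0 0 -0.01 0;0 0 -0.01 0;0 0 -0.01 0;0 0 -0.01 0;0 0 -0.02 0;0 0 -0.03 0;0 0 -0.05 0;0 0 -0.07 0;0 0 -0.07 0"
}}

```text
clock: 20.18
position: [0.4929, 0.1911, 0.286]
eef_rot: [-0.333, -3.122, 0.002]
contact_force: [0.4, 0.6, 0.2]
gripper_width: -0.003
gripper_force: 0.0
```

Emit:
{"api": "arm_command", "payload": {
  "deltas": "0 0 -0.08 0;0 0 -0.08 0;0 0 -0.08 0;0 0 -0.06 0;0 0 -0.03 0;0 0 0 0;0 0 0 0;0 0 0 0;0 0 0 0;0 0 0 0"
}}

```text
clock: 21.02
position: [0.4933, 0.191, 0.3672]
eef_rot: [-0.334, -3.122, 0.002]
contact_force: [0.3, 0.3, -0.8]
gripper_width: 0.004
gripper_force: 0.0
```

```bash
python3 - <<'E'
from fit import *
print(arm.read_state()['position'])
s=snap('side','final.png')
E
```

```text
[0.4933 0.191  0.3672]
```

View pics/final.png

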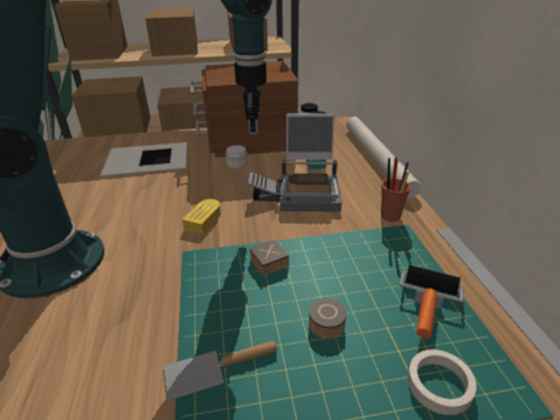

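The treadle is back up (262,183), the platen is open (310,135) and the block is in the tray (310,187). The bystanders haven't moved and the arm is clear.

```bash
python3 -c "
from station import job; print(job.sign_off())"
```

```text
the job is handed in; nothing more can be done
None
```

The job is done and handed in at about 21 s: the arch block lies flat in the tray, face up with its nose to the treadle, gripped at no more than 29 N; the treadle was held at its stop for over a second and came back up, and the other things were left where they were; I viewed 12 pictures, two over the limit of 10.

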